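Zero the depth readout and gauge the angled well of a block heater

ROBOT

A 6-joint arm with a two-finger parallel gripper is mounted at the origin on the work surface. World frame = base frame: x ahead of the robot, y to its left, z up, the work surface at z = 0. Lengths are in m, angles in rad, forces in N, time in s.
With the tool pointing down it reaches from about 0.375 to 0.925 m from the base axis. Payload 5.7 kg.
Tool frame: the origin (TCP) lies midway between the tips of the shut fingers; the grasp point (between the pads) lies 19 mm behind it; z points along the fingers, x is the direction in which the jaws open and shut, and the axes are right-handed (so a half turn about z gives the same grasp; the last joint's range is limited). The gripper opens to 88 mm and grips with 3 to 60 N. Pads are 20 mm wide; open, the fingers measure 115 mm over their backs; the gripper's body (75 mm by 178 mm) begins 61 mm behind the grasp point.
Start: joints at [-1.223, 0.359, 1.51, -0, 1.272, -0.115], TCP at [0.268, -0.537, 0.223] pointing down, gripper open.
Joint ranges: [-2.97, 2.97], [-1.01, 2.36], [0.21, 2.38], [-0.96, 4.11], [0.2, 2.71], [-2.98, 2.98]. Speed limits (rad/s): [2.39, 2.39, 3.14, 3.14, 3.14, 3.14].

INTERFACE

Orientations are given as a unit quaternion [x, y, z, w].
In Python, from bench import move_ptp, servo_line, goto_joints, move_gripper, sleep, inverse_kinematics, capture, PlanningError, close_job, spot_in, silhouettes, current_clock, current_joint_pos, current_qvel, current_joint_torque, current_position, current_orientation, current_force, current_torque, current_finger_gap gives the robot as it stands. Calls block until the motion is done:
- move_ptp(position, orientation): joint-space move of the TCP to a pose.
- servo_line(position, orientation=None, rate=0.15, contact_N=None): straight line of the TCP; orientation=None keeps the orientation; rate is the mean speed in m/s. With contact_N (N) it stops when the force on the tool has changed by that much, and returns True; else False.
- goto_joints(angles): joint-space move.
- move_gripper(opening): finger opening in m; the grip force is fixed at half the most; returns when the fingers have stopped.
- sleep(seconds).
- inverse_kinematics(position, orientation): joint angles nearest the present ones, or None.
- capture(name): name is "side" or "top" or "wrist"; returns a dict with "image" (480x640x3 uint8, blue, green, red), "range_z" (480x640 float32, m along the optical axis (not along the pixel's ray), 0 where there is no reading), "intrinsics" (3x3 intrinsics, pixels), "R" (3x3) and "t" (3): a world point X has camera coordinates R X + t. Camera axes: x right, y down, z forward; pixel columns grow to the right and rows downward; lengths in m; the calibration is good to about 2 mm. The wrist camera is an equidistant fisheye: a pixel r from the principal point sees the ray r / f radians off the axis. A picture is of the moment at which its call begins.
A pose or a line that the arm cannot do raises PlanningError and nothing moves.
- close_job(): hands the job in, once; it reports no verdict.
Trained networks look in the newest picture that a camera, given by its name, has taken for a name from the list of things; names that differ only in an ending like _2 or _b are one class to them, and where a whole thing is asked for, a point or a joint stands for the part that bears it (a point fixed in the world has none). Each returns a list of dicts, best first, with "conf" (0 to 1); they miss things now and then, are a little off and sometimes report something else, mostly with a low value. They report only what shows in the picture. A call takes as long as a camera call. They do not tell look-alikes from the thing itself.
- spot_in(camera, query): "xy" ([column, row] in pixels, amid what is visible of it).
- silhouettes(camera, query): "region" (480x640 bool, what is visible of it) and "xy" ([column, row] in pixels, amid what is visible of it).
Readings, each from a call of its own:
- current_clock(): time.
- current_joint_pos(): joint angles.
- current_qvel(): joint speeds.
- current_joint_torque(): joint torques, N m.
- current_position(): TCP position.
- current_orientation(): TCP orientation.
- current_force(): force on the tool from outside, world axes, zero at the start.
- current_torque(): the same for the moment, N m.
- current_finger_gap(): finger opening in m.
Only numpy, scipy, OpenCV 4.12 (cv2) and the standard library are available. Lean on these libraries where they do the work, as an engineer would, in place of code of your own. Each camera call takes 0.05 s, during which the arm holds its last target.

TASK

Take the yellow-handled gauge rod from its blue cradle and press the small recessed red zero button of the readout fully in with the rod's tip; then push the rod into the brass guide tube of the block heater until its collar stops against the tube's mouth, and draw it out again. Finish still holding the rod level and still, with its tip above the white plate on top of the readout, about 8 cm over it, so that the tip can be read; do not let go of it, and leave the mortar, the red tube rack and the bottle where they are.

Things in the scene. Friction and masses are not known exactly. Their poses are not given: they have to be found in the camera images.
- rod_centre (a point): Centre of the gauge rod's yellow handle, a bar 110 mm long, 16 x 16 mm: grip here. x axis along the rod, away from the tip. Towards the tip (-x): handle end at 55 mm, dark steel collar (32 mm diameter) to 61 mm, 8 mm steel shaft to the tip at 136 mm. 0.08 to 0.17 kg. Starts level in the cradle, 70 mm above the bench, tip roughly to the robot's right (-y); lift straight up.
- rod_tip (a point): Tip of the gauge rod: centre of the flat end of the shaft, on the axis, 136 mm from rod_centre; same axes.
- collar_face (a point): Centre of the collar's face that meets the guide tube, on the rod's axis, 75 mm behind the tip and 61 mm from rod_centre; same axes.
- cradle: Fixed blue cradle: base plate 190 x 50 x 12 mm with two notched posts up to 73 mm high, 10 mm thick along x. Its x axis points along the lying rod from tip to handle. Origin on the bench under the rod's shaft 16 mm from the tip; rod_centre starts 120 mm from it along x. Posts stand at x = 30 mm (holds the shaft) and x = 160 mm (holds the handle, 40 mm behind rod_centre).
- heater: Fixed cream block heater, housing 190 x 150 x 55 mm (x, y, z), origin at the centre of its underside; its knobs and the guide tube are on its +x side, which faces roughly to the robot's left (world +y). On it sits a tilted aluminium block, top 140 mm above the bench.
- guide: The heater's brass guide tube. Origin at the centre of its mouth, 125 mm above the bench; z points out along its axis, 35 degrees above level, roughly to the robot's left (+y): the rod goes in along -z. Bore 13 mm, flared to 20 mm at the mouth; rim 28 mm outside; stands 22 mm out of the block; 95 mm deep, so the collar meets the rim first. Nothing of the heater stands in front of the mouth's plane.
- readout: Fixed grey readout box, 120 mm wide, about 160 mm deep (x), 89 mm high with the plate; origin on its underside 75 mm from its back. Its sloping black panel is on its +x side, which faces roughly to the robot's left (world +y).
- panel: The readout's sloping black panel. Origin at the centre of the round recess (18 mm diameter), on the panel's surface, 54 mm above the bench; z points out of the panel, square to it, 35 degrees above level, roughly to the robot's left (world +y). The red button's top (15 mm diameter) lies 5 mm below the surface at rest; it is pressed along -z.
- zero_button (a joint): Travel of the red button in m: 0 at rest, 0.004 fully pressed; a plain spring, 5 N when fully in; it comes back when released.
- plate (a point): Centre of the upper face of the white plate (90 x 100 mm) on top of the readout, 89 mm above the bench. Axes as the readout's.
- mortar: Loose white mortar with a pestle in it, 100 mm across, 55 mm high (pestle to 75 mm): a bystander. Origin under its centre.
- tube_rack: Loose red tube rack 85 x 130 x 49 mm: a bystander. Origin under its centre.
- bottle: Loose glass bottle with a blue cap, 64 mm diameter, 120 mm high: a bystander. Origin under its centre.
Not all that is in view belongs to the job. What is shaped like the part that bears rod_centre but pink is not meant.

How it is judged:
On the way, in this order (a step that is already met when the one before it is completed fails the run):
1. the button is pressed in with the rod, held by the robot (value of joint zero_button above 0.003 m and contact force between gauge_rod and panel above 1 N and contact force between gauge_rod and the fingers above 1 N and distance between rod_tip and panel below 0.015 m), for 0.1 s.
2. the rod is in the guide tube with its collar against the mouth (z of collar_face in the frame of guide below 0.0025 m and x of collar_face in the frame of guide between -0.004 and 0.004 m and y of collar_face in the frame of guide between -0.004 and 0.004 m and angle between the x axis of rod_tip and the z axis of guide, either way round below 0.1 rad and contact force between gauge_rod and guide above 0.5 N), for 0.2 s.
At the end, for the whole second after the job is handed in: The rod is held in the fingers, at rest (under 30 mm/s), touching neither heater, readout nor cradle, level within 7 degrees (0.12 rad), its tip within 45 mm of the white plate's centre as seen from above and 40 to 140 mm above it (angle between rod_tip's own x axis and vertical between 1.45 and 1.69 rad and horizontal distance between rod_tip and plate below 0.045 m and z of rod_tip in the frame of plate between 0.04 and 0.14 m and contact force between gauge_rod and the fingers above 1 N and contact force between gauge_rod and heater below 0.1 N and contact force between gauge_rod and readout below 0.1 N and contact force between gauge_rod and cradle below 0.1 N and linear speed of gauge_rod below 0.03 m/s); the arm keeps its last pose, push and grip.
It fails at once if a bystander is moved by more than 30 mm (distance of any of mortar, tube_rack, bottle from where it was at the start of the episode above 0.03 m).
It also fails if it takes over 66 s, if anything falls off the work surface, if the arm or the gripper's body presses on something with over 40 N, if the wrist force passes 120 N, or if a joint passes its speed limit or range.

## Working session

There is one attempt and no reset: what is moved stays moved. The work goes in short steps, each a Python script; the robot and the scene stay as the last script left them, time stands still between calls to the robot, and variables do not carry over. Pictures are saved under pics/ and viewed, and the job is handed in when it is done.

```bash
ls; mkdir -p pics; cat > h.py <<'E'
import numpy as np, cv2
from bench import *
from scipy.spatial.transform import Rotation as Rn
def pts(c):
    K=np.array(c["intrinsics"]);z=c["range_z"];v,u=np.mgrid[0:480,0:640]
    P=np.stack([(u-K[0,2])/K[0,0]*z,(v-K[1,2])/K[1,1]*z,z],-1)
    W=(P-np.array(c["t"]))@np.array(c["R"])
    W[z<=0]=np.nan
    return W
E
python3 - <<'E'
from h import *
for n in ["top","side","wrist"]:
    c=capture(n); cv2.imwrite(f"pics/{n}0.png",c["image"]); print(n,c["intrinsics"],c["R"],c["t"])
    np.savez(f"/tmp/{n}0.npz",**c)
print(current_clock(),current_position(),current_orientation(),current_finger_gap())
E
```

```text
pics
top [[565.93552659   0.         318.96654543]
 [  0.         565.93552659 238.59352597]
 [  0.           0.           1.        ]] [[ 5.06460555e-03 -9.99569974e-01 -2.88827993e-02]
 [-9.88330015e-01 -6.06141651e-04 -1.52326671e-01]
 [ 1.52243660e-01  2.93172120e-02 -9.87908077e-01]] [0.05905489 0.56392074 1.21428984]
side [[529.19203734   0.         320.41678146]
 [  0.         529.19203734 240.32283854]
 [  0.           0.           1.        ]] [[-0.98439443 -0.1759324   0.00392257]
 [-0.12105815  0.66084208 -0.74069742]
 [ 0.12772048 -0.72961328 -0.67182732]] [0.53479708 0.11528895 1.35974253]
wrist [[371.64829954   0.         319.78526487]
 [  0.         371.64829954 236.59947853]
 [  0.           0.           1.        ]] [[ 4.46374635e-01 -8.94846039e-01 -5.02246359e-04]
 [-8.68118599e-01 -4.33178244e-01  2.42335940e-01]
 [-2.17070918e-01 -1.07736607e-01 -9.70192270e-01]] [-0.599004   -0.02932596  0.38872265]
0.15 [ 0.26768369 -0.53640867  0.22201987] [ 8.50424477e-01 -5.26096696e-01 -5.42039679e-04 -4.26119177e-04] 0.08815493664767057
```

View pics/top0.png

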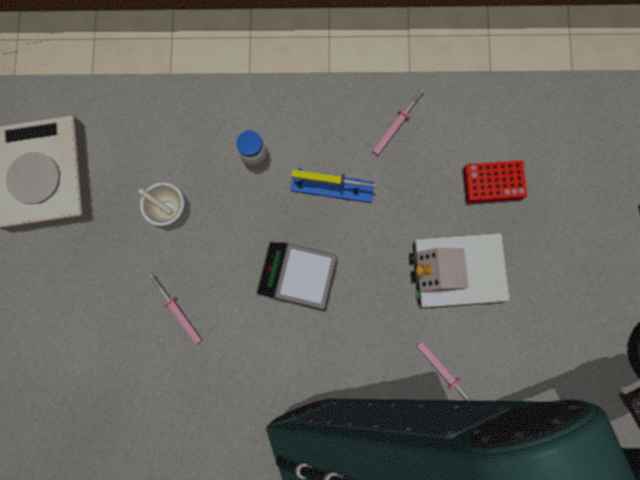

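View pics/side0.png

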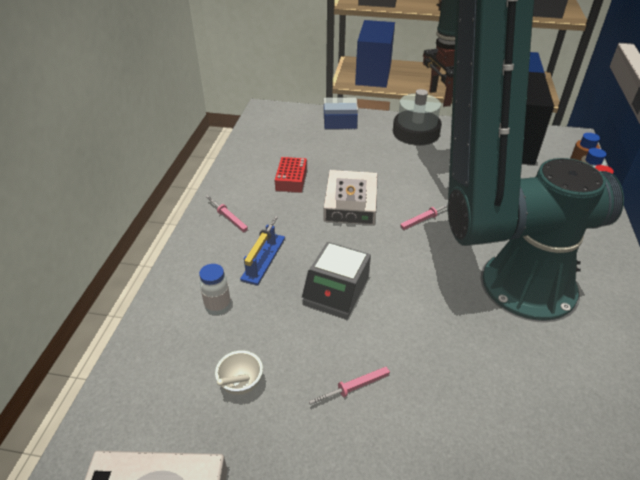

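```bash
python3 - <<'E'
from h import *
for n in ["top","side"]:
    c=capture(n);W=pts(c);np.savez(f"/tmp/{n}0.npz",**c)
    for q in ["rod_centre","rod_tip","collar_face","cradle","heater","guide","readout","panel","zero_button","plate","mortar","tube_rack","bottle"]:
        try:
            for d in spot_in(n,q)[:3]:
                x,y=np.round(d["xy"]).astype(int); print(n,q,round(d["conf"],2),(x,y),np.round(W[y,x],3))
        except Exception as e: print(q,e)
E
```

```text
top rod_centre 0.89 (np.int64(177), np.int64(313)) [0.399 0.378 0.021]
top rod_centre 0.82 (np.int64(394), np.int64(127)) [ 0.832 -0.112  0.017]
top rod_centre 0.74 (np.int64(327), np.int64(180)) [0.69  0.043 0.072]
top rod_tip 0.77 (np.int64(178), np.int64(311)) [0.403 0.374 0.027]
top rod_tip 0.59 (np.int64(324), np.int64(179)) [0.69  0.049 0.082]
top rod_tip 0.59 (np.int64(439), np.int64(365)) [ 0.289 -0.202  0.02 ]
top collar_face 0.8 (np.int64(390), np.int64(131)) [ 0.822 -0.103  0.016]
top collar_face 0.77 (np.int64(324), np.int64(178)) [0.693 0.049 0.081]
top collar_face 0.71 (np.int64(443), np.int64(369)) [ 0.28  -0.21   0.018]
top cradle 0.82 (np.int64(338), np.int64(188)) [0.686 0.018 0.016]
top heater 0.96 (np.int64(462), np.int64(270)) [ 0.489 -0.242  0.095]
top heater 0.32 (np.int64(325), np.int64(180)) [0.69  0.047 0.074]
top guide 0.92 (np.int64(445), np.int64(266)) [ 0.495 -0.201  0.125]
top guide 0.29 (np.int64(492), np.int64(178)) [ 0.702 -0.327  0.043]
top panel 0.69 (np.int64(273), np.int64(268)) [0.495 0.159 0.075]
top zero_button 0.34 (np.int64(320), np.int64(17
[... 1291 characters left out ...]
0.093]
side readout 0.45 (np.int64(257), np.int64(246)) [0.697 0.063 0.078]
side panel 0.69 (np.int64(331), np.int64(290)) [0.488 0.168 0.067]
side panel 0.36 (np.int64(214), np.int64(289)) [0.75  0.239 0.095]
side zero_button 0.59 (np.int64(258), np.int64(245)) [0.696 0.058 0.077]
side plate 0.79 (np.int64(335), np.int64(282)) [0.48  0.158 0.086]
side plate 0.55 (np.int64(349), np.int64(193)) [ 0.491 -0.151  0.116]
side mortar 0.79 (np.int64(239), np.int64(372)) [0.652 0.394 0.015]
side tube_rack 0.75 (np.int64(294), np.int64(173)) [ 0.683 -0.314  0.047]
side bottle 0.84 (np.int64(214), np.int64(291)) [0.75  0.24  0.089]
side bottle 0.15 (np.int64(351), np.int64(192)) [ 0.486 -0.158  0.115]
```

```bash
cat > /tmp/a.py <<'E'
from h import *
for n in ["top","side"]:
    c=dict(np.load(f"/tmp/{n}0.npz")); W=pts(c); hsv=cv2.cvtColor(c["image"],cv2.COLOR_BGR2HSV)
    H,S,V=[hsv[...,i].astype(int) for i in range(3)]
    y=(H>22)&(H<36)&(S>150)&(V>80)&(abs(W[...,0]-.69)<.08)&(abs(W[...,1]-.05)<.12)
    p=W[y]; p=p[np.isfinite(p[:,2])]; p=p[(p[:,2]>.055)]; m=np.median(p,0)
    u,s,vt=np.linalg.svd(p-p.mean(0),full_matrices=False); d=vt[0]*np.sign(vt[0][1]); t=(p-p.mean(0))@d
    print(n,"yellow",len(p),p.mean(0).round(4),"dir",d.round(3),"ends",t.min().round(4),t.max().round(4),"mid",(p.mean(0)+d*(t.min()+t.max())/2).round(4), "topz",np.percentile(p[:,2],[5,50,90]).round(4))
    def reg(x,y,r): return (abs(W[...,0]-x)<r)&(abs(W[...,1]-y)<r)
    b=(H>100)&(H<130)&(S>120)&reg(.69,.02,.12)&(W[...,2]<.03)
    p=W[b];r=cv2.minAreaRect((p[:,:2]*1000).astype(np.float32));print(" cradle base",r,np.median(p[:,2]))
    pl=reg(.48,.11,.12)&(abs(W[...,2]-.089)<.008)
    for nm,mk in (("readouttop",pl),("white",pl&(V>150)&(S<60))):
        p=W[mk];print(" ",nm,len(p),cv2.minAreaRect((p[:,:2]*1000).astype(np.float32)),np.median(p[:,2]))
    q=reg(.49,.16,.1)&(W[...,2]>.02)&(W[...,2]<.08)&(V<110)
    p=W[q]
    if len(p)>30:
        for _ in range(6):
            cc=p.mean(0);nn=np.linalg.svd(p-cc,full_matrices=False)[2][2];nn*=np.sign(nn[2]);e=abs((p-cc)@nn);p=p[e<max(.002,1.5*e.std())]
        print("  panel",len(p),cc.round(4),nn.round(3))
    rd=((H<8)|(H>172))&(S>140)&(V>90)&reg(.49,.16,.1); print("  red",rd.sum(),W[rd].mean(0).round(4) if rd.any() else '', np.argwhere(rd).mean(0))
    hs=reg(.48,-.24,.16)&(abs(W[...,2]-.055)<.006); p=W[hs]; print("  heatertop",len(p),cv2.minAreaRect((p[:,:2]*1000).astype(np.float32)),np.median(p[:,2]))
    g=(H>12)&(H<30)&(S>110)&reg(.49,-.18,.1)&(W[...,2]>.07); print("  brass",g.sum(),W[g].mean(0).round(4),np.argwhere(g).mean(0))
E
python3 /tmp/a.py
python3 -c "
import cv2
for n,(a,b,c,d) in dict(top=(230,310,230,530),side=(150,330,230,390)).items():
    i=cv2.imread(f'pics/{n}0.png')[a:b,c:d]; i=cv2.resize(i,None,fx=2.6 if n=='top' else 3.2,fy=2.6 if n=='top' else 3.2,interpolation=cv2.INTER_CUBIC); cv2.imwrite(f'pics/{n}z.png',i)
"
```

```text
top yellow 347 [0.6969 0.0668 0.0771] dir [ 0.154  0.988 -0.006] ends -0.0542 0.0542 mid [0.6969 0.0668 0.0771] topz [0.0724 0.0771 0.0806]
 cradle base ((693.7603759765625, 31.941116333007812), (188.80198669433594, 52.87894821166992), 81.30716705322266) 0.011272512582193176
  readouttop 3074 ((479.1697082519531, 95.49024200439453), (124.29631042480469, 119.97342681884766), 76.78327941894531) 0.08723591283492382
  white 1901 ((477.7311706542969, 87.97767639160156), (88.49374389648438, 98.58094787597656), 76.6251449584961) 0.08854652960327704
  panel 524 [0.4998 0.1719 0.0535] [0.189 0.795 0.576]
  red 0  [nan nan]
  heatertop 3977 ((495.23785400390625, -248.57467651367188), (150.18911743164062, 192.61038208007812), 4.317358493804932) 0.05435500498640094
  brass 149 [ 0.4879 -0.1563  0.1221] [269.32885906 423.18120805]
side yellow 24 [0.7006 0.0798 0.079 ] dir [ 0.134  0.991 -0.013] ends -0.0642 0.0387 mid [0.6989 0.0671 0.0791] topz [0.0755 0.0793 0.081 ]
 cradle base ((688.410888671875, 33.882423400878906), (192.6575164794922, 49.134342193603516), 78.59442138671875) 0.013207392266223554
  readouttop 1778 ((479.575927734375, 94.93516540527344), (130.8646240234375, 120.31138610839844), 76.34973907470703) 0.08892014220073718
  white 1116 ((478.6744079589844, 82.65171813964844), (102.14869689941406, 104.34513854980469), 76.48680114746094) 0.09022111111700425
  panel 163 [0.492  0.1742 0.0484] [-0.039  0.434  0.9  ]
  red 20 [0.4971 0.1664 0.0519] [293.2  327.25]
  heatertop 1340 ((495.67230224609375, -250.02566528320312), (150.2854461669922, 201.37181091308594), 4.262526512145996) 0.056182936749007706
  brass 21 [ 0.4905 -0.1523  0.1208] [191.42857143 349.28571429]/tmp/a.py:21: RuntimeWarning: Mean of empty slice.
  rd=((H<8)|(H>172))&(S>140)&(V>90)&reg(.49,.16,.1); print("  red",rd.sum(),W[rd].mean(0).round(4) if rd.any() else '', np.argwhere(rd).mean(0))
  ret = um.true_divide(
```

View pics/sidez.png

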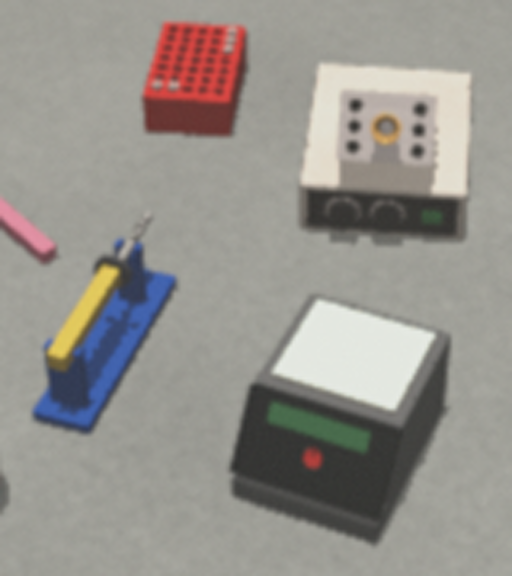

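```bash
cat >> h.py <<'E'
def hom(R,p):
    T=np.eye(4);T[:3,:3]=R;T[:3,3]=p;return T
# world rotation of rod: x axis = away from tip, given yaw, elevation of +x axis above level; tool z perpendicular
def toolR(yaw,el,flip=1):
    xr=np.array([np.cos(el)*np.cos(yaw),np.cos(el)*np.sin(yaw),np.sin(el)])
    h=np.array([-np.sin(yaw),np.cos(yaw),0])
    zt=-np.cross(xr,h); zt=zt if zt[2]<0 else -zt
    yt=flip*xr; xt=np.cross(yt,zt)
    return np.stack([xt,yt,zt],1),xr
def q(R): return Rn.from_matrix(R).as_quat()
E
python3 - <<'E'
from h import *
c=dict(np.load("/tmp/wrist0.npz")); R=c["R"];t=c["t"]
Rt=Rn.from_quat(current_orientation()).as_matrix();p=np.array(current_position())
print("cam in tool",Rt.T@(-R.T@t-p),"fwd in tool",Rt.T@R[2],"camx in tool",Rt.T@R[0])
for flip in (1,-1):
  for nm,yaw,el,pt in (("pick",81.2,0,[.697,.067,.07]),("btn",76.6,35,[.4995,.172,.054]),("guide",94.3,35,[.49,-.15,.125]),("final",76.6,0,[.478,.088,.169])):
    RR,xr=toolR(np.radians(yaw),np.radians(el),flip)
    for off in ([0] if nm=="pick" else [.136] if nm in("btn","final") else [.061,.166]):
      g=np.array(pt)+xr*off; tcp=g+RR[:,2]*.019
      print(flip,nm,off,g.round(3),np.round(RR[:,2],2),[None if s is None else np.round(s,2) for s in [inverse_kinematics(tcp,q(RR))]])
E
```

```text
cam in tool [-0.00076726 -0.06570496 -0.16132044] fwd in tool [-3.62111275e-04  2.42368314e-01  9.70184245e-01] camx in tool [9.99999934e-01 6.37037839e-05 3.57325399e-04]
1 pick 0 [0.697 0.067 0.07 ] [-0.  0. -1.] [None]
1 btn 0.136 [0.525 0.28  0.132] [ 0.13  0.56 -0.82] [array([0.02, 0.44, 1.94, 0.88, 0.81, 2.76])]
1 guide 0.061 [ 0.486 -0.1    0.16 ] [-0.04  0.57 -0.82] [array([-0.67,  0.51,  1.68,  0.44,  1.41,  2.22])]
1 guide 0.166 [ 0.48  -0.014  0.22 ] [-0.04  0.57 -0.82] [array([-0.55,  0.37,  1.73,  0.49,  1.44,  2.35])]
1 final 0.136 [0.51  0.22  0.169] [-0.  0. -1.] [array([ 0.28,  0.37,  1.69, -0.  ,  1.08, -2.62])]
-1 pick 0 [0.697 0.067 0.07 ] [-0.  0. -1.] [array([-0.  ,  0.67,  1.43, -0.  ,  1.05,  0.15])]
-1 btn 0.136 [0.525 0.28  0.132] [ 0.13  0.56 -0.82] [array([ 0.02,  0.44,  1.94,  0.88,  0.81, -0.39])]
-1 guide 0.061 [ 0.486 -0.1    0.16 ] [-0.04  0.57 -0.82] [array([-0.67,  0.51,  1.68,  0.44,  1.41, -0.92])]
-1 guide 0.166 [ 0.48  -0.014  0.22 ] [-0.04  0.57 -0.82] [array([-0.55,  0.37,  1.73,  0.49,  1.44, -0.79])]
-1 final 0.136 [0.51  0.22  0.169] [-0.  0. -1.] [array([ 0.28,  0.37,  1.69, -0.  ,  1.08,  0.52])]
```

View pics/wrist0.png

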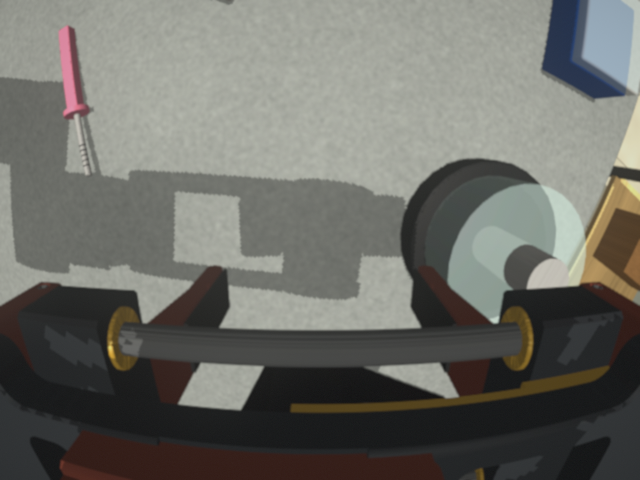

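```bash
cat > /tmp/b.py <<'E'
from h import *
for nm,yaw,pt,off in (("guide",94.3,[.49,-.15,.125],.17),("btn",76.6,[.4995,.172,.054],.17)):
    RR,xr=toolR(np.radians(yaw),np.radians(35),-1)
    g=np.array(pt)+xr*off; tcp=g+RR[:,2]*.019
    move_ptp(tcp,q(RR)); sleep(.2)
    c=capture("wrist"); np.savez(f"/tmp/w_{nm}.npz",**c); cv2.imwrite(f"pics/w_{nm}.png",c["image"])
    for qq in (["guide"] if nm=="guide" else ["panel","zero_button"]):
        print(qq,[(d["conf"],d["xy"]) for d in spot_in("wrist",qq)[:3]])
    print(np.array(current_position())-tcp,current_clock())
E
python3 /tmp/b.py
```

```text
guide [(0.53, [547.2, 251.0])]
[ 5.82518669e-05 -3.69728198e-04  3.06896204e-07] 3.8917
panel []
zero_button []
[ 0.00052288 -0.00063698  0.00014533] 5.4917
```

View pics/w_guide.png

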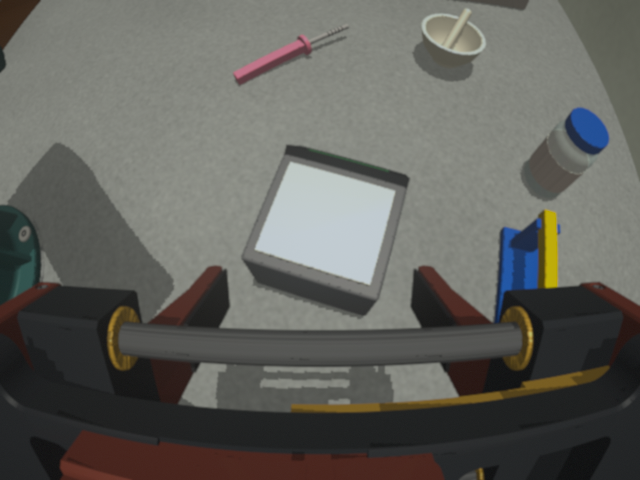

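View pics/w_btn.png

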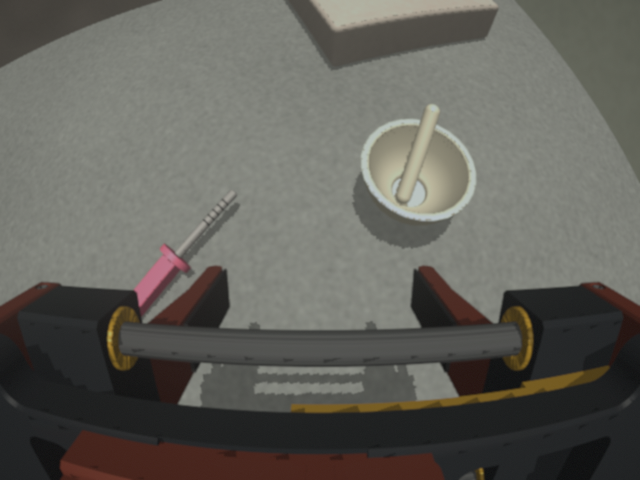

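```bash
cat > /tmp/b.py <<'E'
from h import *
import itertools
for nm,yaw,pt in (("btn",76.6,[.4995,.172,.054]),("guide",94.3,[.49,-.15,.125])):
    best=None
    for el in (-25,-15,-5,5):
        RR,xr=toolR(np.radians(yaw),np.radians(el),1)
        xh=np.array([np.cos(np.radians(yaw)),np.sin(np.radians(yaw)),0])
        # camera at pt + d*(dir elev e)
        for e in (45,60):
            cam=np.array(pt)+.27*(xh*np.cos(np.radians(e))+np.array([0,0,np.sin(np.radians(e))]))
            tcp=cam-RR@np.array([-.0008,-.0657,-.1613])
            fwd=RR@np.array([0,.2424,.970]); ang=np.degrees(np.arccos(fwd@(pt-cam)/.27))
            s=inverse_kinematics(tcp,q(RR)) if tcp[2]>.1 else None
            print(nm,el,e,ang.round(0),tcp.round(3),s is not None)
            if s is not None and tcp[2]>.13 and (best is None or ang<best[0]): best=(ang,tcp,RR)
    print("go",best[0],best[1])
    move_ptp(best[1],q(best[2])); sleep(.2)
    c=capture("wrist"); np.savez(f"/tmp/w_{nm}.npz",**c); cv2.imwrite(f"pics/w_{nm}2.png",c["image"])
    for qq in (["guide"] if nm=="guide" else ["panel","zero_button"]):
        print(qq,[(d["conf"],d["xy"]) for d in spot_in("wrist",qq)[:3]])
    print(current_clock())
E
python3 /tmp/b.py
```

```text
btn -25 45 34.0 [0.541 0.35  0.071] False
btn -25 60 19.0 [0.528 0.295 0.114] True
btn -15 45 44.0 [0.548 0.379 0.072] False
btn -15 60 29.0 [0.535 0.325 0.115] True
btn -5 45 54.0 [0.555 0.408 0.079] False
btn -5 60 39.0 [0.542 0.354 0.121] True
btn 5 45 64.0 [0.561 0.435 0.09 ] False
btn 5 60 49.0 [0.548 0.381 0.133] True
go 49.03919785632148 [0.54843361 0.38085381 0.13286679]
panel []
zero_button []
7.7333
guide -25 45 34.0 [0.476 0.032 0.142] True
guide -25 60 19.0 [ 0.48  -0.024  0.185] True
guide -15 45 44.0 [0.473 0.062 0.143] True
guide -15 60 29.0 [0.477 0.006 0.186] False
guide -5 45 54.0 [0.471 0.092 0.15 ] False
guide -5 60 39.0 [0.475 0.036 0.192] False
guide 5 45 64.0 [0.469 0.12  0.161] False
guide 5 60 49.0 [0.473 0.064 0.204] True
go 19.059090768687174 [ 0.47972673 -0.02403962  0.18487339]
guide [(0.8, [318.7, 81.7])]
9.5333
```

```bash
cat > /tmp/b2.py <<'E'
from h import *
yaw,pt=76.6,np.array([.4995,.172,.054])
RR,xr=toolR(np.radians(yaw),np.radians(-25),1)
xh=np.array([np.cos(np.radians(yaw)),np.sin(np.radians(yaw)),0])
cam=pt+.31*(xh*np.cos(np.radians(60))+np.array([0,0,np.sin(np.radians(60))]))
tcp=cam-RR@np.array([-.0008,-.0657,-.1613])
move_ptp(tcp+[0,0,.12],q(RR)); 
servo_line(tcp,rate=.2);sleep(.2)
c=capture("wrist"); np.savez(f"/tmp/w_btn.npz",**c); cv2.imwrite(f"pics/w_btn3.png",c["image"])
for qq in ["panel","zero_button"]: print(qq,[(d["conf"],d["xy"]) for d in spot_in("wrist",qq)[:3]])
print(current_clock(),c["R"],c["t"])
E
python3 /tmp/b2.py
```

```text
panel [(0.64, [318.5, 101.4]), (0.56, [43.5, 230.9])]
zero_button [(0.47, [317.5, 112.3])]
11.9583 [[-0.97273899  0.23188912 -0.00250702]
 [ 0.22814684  0.95499108 -0.18958125]
 [-0.04156765 -0.18498504 -0.98186184]] [ 0.44602656 -0.36972091  0.40096795]
```

View pics/w_guide2.png

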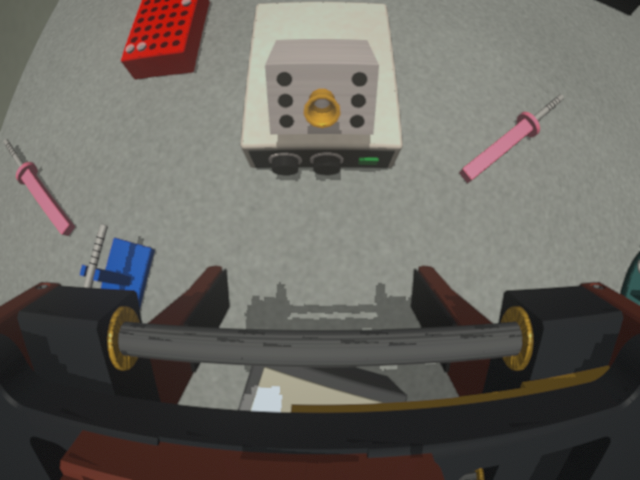

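View pics/w_btn3.png

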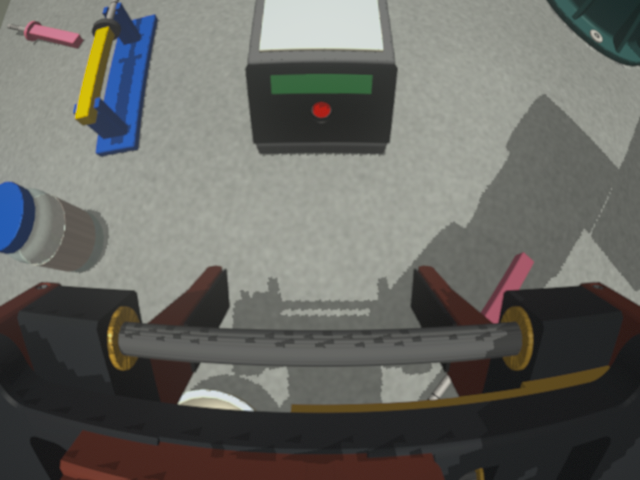

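```bash
cat >> h.py <<'E'
def wray(c,u,v):
    K=np.array(c["intrinsics"]); d=cv2.fisheye.undistortPoints(np.array([[[u,v]]],float),K,np.zeros(4))[0,0]
    r=np.array(c["R"]).T@np.array([d[0],d[1],1]); o=-np.array(c["R"]).T@np.array(c["t"]); return o,r
def wpts(c):
    K=np.array(c["intrinsics"]);v,u=np.mgrid[0:480,0:640];a=(u-K[0,2])/K[0,0];b=(v-K[1,2])/K[1,1];r=np.hypot(a,b)+1e-9
    s=np.tan(r)/r; z=c["range_z"].astype(float); P=np.stack([a*s*z,b*s*z,z],-1); W=(P-np.array(c["t"]))@np.array(c["R"]); W[z<=0]=np.nan; return W
E
python3 - <<'E'
from h import *
c=dict(np.load("/tmp/w_btn.npz"));W=wpts(c);hsv=cv2.cvtColor(c["image"],cv2.COLOR_BGR2HSV).astype(int)
H,S,V=hsv[...,0],hsv[...,1],hsv[...,2]
m=((H<8)|(H>172))&(S>140)&(V>90);m[:60]=0;m[160:]=0;m[:,:290]=0;m[:,350:]=0
ij=np.argwhere(m);v,u=ij.mean(0);print("red",m.sum(),u,v,W[m].mean(0).round(4),ij.min(0),ij.max(0))
o,r=wray(c,u,v); z=.054-.005*np.sin(np.radians(35)); print("ray",(o+r*(z-o[2])/r[2]).round(4))
dk=np.zeros_like(m);dk[75:138,262:385]=1;dk&=V<90
p=W[dk];p=p[np.isfinite(p[:,2])]
for _ in range(6):
    cc=p.mean(0);n=np.linalg.svd(p-cc,full_matrices=False)[2][2];n*=np.sign(n[2]);e=abs((p-cc)@n);p=p[e<max(.002,2*e.std())]
print("panel",len(p),cc.round(4),n.round(3),"yaw",np.degrees(np.arctan2(n[1],n[0])),"el",np.degrees(np.arcsin(n[2])))
# intersect ray with plane
pl=(abs(W[...,2]-.089)<.006);pl[200:]=0;print("plate n",pl.sum(),np.nanmedian(W[pl][:,2]))
c=dict(np.load("/tmp/w_guide.npz"));W=wpts(c);hsv=cv2.cvtColor(c["image"],cv2.COLOR_BGR2HSV).astype(int)
H,S,V=hsv[...,0],hsv[...,1],hsv[...,2]
m=(H>10)&(H<32)&(S>110);m[:70]=0;m[145:]=0;m[:,:290]=0;m[:,355:]=0
ij=np.argwhere(m);print("brass",m.sum(),ij.min(0),ij.max(0),W[m].mean(0).round(4))
print("\n".join("".join("#" if m[y,x] else "." for x in range(300,346)) for y in range(86,132)))
# block front face plane
f=np.zeros_like(m);f[75:128,270:374]=1;f&=(S<60)&(V>100)
p=W[f];p=p[np.isfinite(p[:,2])]
for _ in range(8):
    cc=p.mean(0);n=np.linalg.svd(p-cc,full_matrices=False)[2][2];n*=np.sign(n[2]);e=abs((p-cc)@n);p=p[e<max(.002,1.5*e.std())]
print("block",len(p),cc.round(4),n.round(3),"yaw",np.degrees(np.arctan2(n[1],n[0])),"el",np.degrees(np.arcsin(n[2])))
cv2.imwrite("pics/gz.png",cv2.resize(c["image"][60:150,250:390],None,fx=5,fy=5,interpolation=cv2.INTER_CUBIC))
E
```

```text
red 226 321.0 109.56637168141593 [0.4972 0.167  0.051 ] [102 313] [117 329]
ray [0.4972 0.1671 0.0511]
panel 5602 [0.4961 0.172  0.0537] [0.19  0.799 0.57 ] yaw 76.61925457124882 el 34.75376204514725
plate n 10518 0.08851792158197816
brass 942 [ 89 304] [127 339] [nan nan nan]
..............................................
..............................................
..............................................
.................##########...................
...............#############..................
..............################................
.............##################...............
............####################..............
...........######################.............
...........######################.............
..........########################............
..........########################............
.........##########################...........
.........########..........########...........
........########............########..........
........#######...............######..........
.......#######................#######.........
......#######..........
[... 742 characters left out ...]
#########################........
.......##############################.........
........#############################.........
.........###########################..........
..........########################............
...........######################.............
............####################..............
..............################................
..................#######.....................
..............................................
..............................................
..............................................
..............................................
block 3419 [ 0.4896 -0.1696  0.1135] [-0.061  0.819  0.57 ] yaw 94.25551439818328 el 34.74876740683213
```

```bash
python3 - <<'E'
from h import *
# top view: same checks of guide: project estimates later
c=dict(np.load("/tmp/top0.npz"));W=pts(c)
print(W[np.isfinite(W[...,2])&(abs(W[...,0]-.9)<.05)][:,2].mean())
E
```

```text
-0.0007552644559913524
```

```bash
cat > /tmp/f.py <<'E'
from h import *
from scipy.optimize import minimize
c=dict(np.load("/tmp/w_guide.npz"));W=wpts(c)
a,el=np.radians(94.25),np.radians(35)
n=np.array([np.cos(a)*np.cos(el),np.sin(a)*np.cos(el),np.sin(el)]);h=np.array([-np.sin(a),np.cos(a),0]);up=np.cross(n,h);up*=np.sign(up[2])
R=c["R"];t=c["t"];K=c["intrinsics"]
def proj(P):
    q_=(P@R.T+t).reshape(1,-1,3); return cv2.fisheye.projectPoints(q_,np.zeros(3),np.zeros(3),K,np.zeros(4))[0][0]
hsv=cv2.cvtColor(c["image"],cv2.COLOR_BGR2HSV).astype(int);m=((hsv[...,0]>10)&(hsv[...,0]<32)&(hsv[...,1]>110)).astype(np.uint8);m[:70]=0;m[145:]=0;m[:,:290]=0;m[:,355:]=0
th=np.linspace(0,2*np.pi,60,endpoint=False)
cn=max(cv2.findContours(m,cv2.RETR_EXTERNAL,cv2.CHAIN_APPROX_NONE)[0],key=len);filled=cv2.drawContours(np.zeros_like(m),[cn],-1,1,-1)
S=8
big=cv2.resize(filled[80:140,290:355],None,fx=S,fy=S,interpolation=cv2.INTER_NEAREST)
def sil(x):
    ce=np.array([x[0],x[1],.125+(x[2] if len(x)>2 else 0)]);P=np.concatenate([ce+.014*(np.cos(th)[:,None]*h+np.sin(th)[:,None]*up)-d*n for d in (0,.022)])
    u=(proj(P)-[290-.5,80-.5])*S; im=np.zeros_like(big);cv2.fillConvexPoly(im,cv2.convexHull(np.round(u).astype(np.int32)),1);return im
f=lambda x:(sil(x)!=big).sum()/S/S
for x0 in ([.489,-.151],[.489,-.151,0]):
    r=minimize(f,x0,method="Nelder-Mead",options=dict(initial_simplex=[x0]+[np.array(x0)+.004*e for e in np.eye(len(x0))]));print(r.x.round(4),r.fun)
b=np.array([.4896,-.1696,.1135]);  # block plane -> mouth on plane+22mm at z .125
ce=np.array([r.x[0],0,.125]);print("y from block plane",(((b+.022*n)-ce)@n/n[1]).round(4))
# top-view: brass depth
E
python3 /tmp/f.py
```

```text
[ 0.4882 -0.1518] 374.78125
[ 0.4897 -0.173  -0.0402] 90.703125
y from block plane -0.1507
```

```bash
cat >> /tmp/f.py <<'E'
im=cv2.resize(c["image"][60:150,250:390],None,fx=5.5,fy=5.5,interpolation=cv2.INTER_CUBIC)
for rad,col in ((.014,(0,255,0)),(.010,(255,0,0))):
    P=np.array([.4885,-.151,.125])+rad*(np.cos(th)[:,None]*h+np.sin(th)[:,None]*up)
    u=(proj(P)-[249.5,59.5])*5.5;cv2.polylines(im,[np.round(u).astype(np.int32)],True,col,1)
cv2.imwrite("pics/gz2.png",im)
E
python3 /tmp/f.py >/dev/null
```

```text
(no output)
```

View pics/gz2.png

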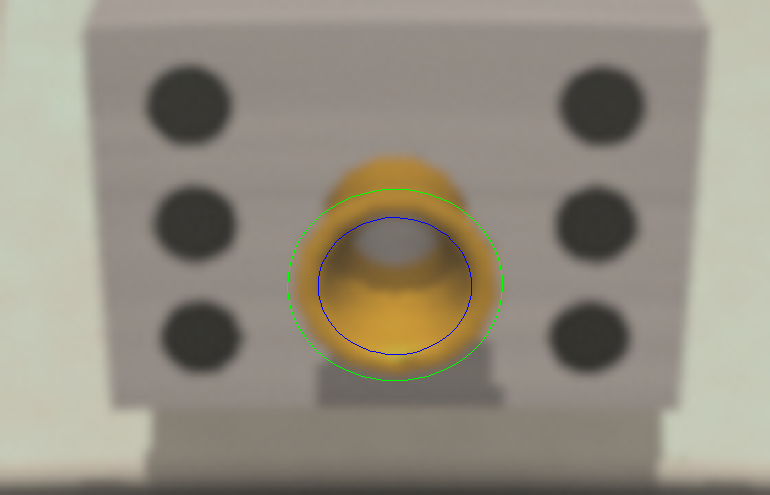

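```bash
cat > /tmp/p.py <<'E'
from h import *
p=np.array(current_position()); servo_line(p+[0,0,.1],rate=.25)
R,xr=toolR(np.radians(81.2),0,-1)
g=np.array([.697,.067,.070]); tcp=g+R[:,2]*.019
move_ptp(tcp+[0,0,.12],q(R)); servo_line(tcp,rate=.15)
print(current_position(),current_force())
move_gripper(.0); print("gap",current_finger_gap(),"F",current_force())
servo_line(tcp+[0,0,.13],rate=.12)
print("gap",current_finger_gap(),"F",current_force(),current_torque(),current_clock())
for n in("top","side"):
    c=capture(n);np.savez(f"/tmp/{n}1.npz",**c);cv2.imwrite(f"pics/{n}1.png",c["image"])
E
python3 /tmp/p.py
```

```text
[0.69786802 0.06708089 0.0519589 ] [-0.22289959 -0.05761317  0.68473146]
gap 0.015432173817040842 F [ 1.4839013  -0.19449127 -0.08239121]
gap 0.01575874166389622 F [-0.37139924  0.36513896 -1.80741112] [ 0.01308158 -0.068232   -0.05576994] 17.9
```

```bash
python3 - <<'E'
from h import *
p=np.array(current_position());Rt=Rn.from_quat(current_orientation()).as_matrix();g=p-Rt[:,2]*.019;print("grasp",g,"toolY",Rt[:,1])
for n in ["top","side"]:
    c=dict(np.load(f"/tmp/{n}1.npz"));W=pts(c);cv2.imwrite
    hsv=cv2.cvtColor(c["image"],cv2.COLOR_BGR2HSV);H,S,V=[hsv[...,i].astype(int) for i in range(3)]
    m=(H>22)&(H<36)&(S>150)&(abs(W[...,0]-.7)<.08)&(abs(W[...,1]-.05)<.15)&(W[...,2]>.15)
    P=W[m];x=(P-g)@Rt;print(n,len(P),"along tooly",x[:,1].min(),x[:,1].max())
a=cv2.imread("pics/top1.png")[100:260,220:440];b=cv2.imread("pics/side1.png")[140:300,180:400]
cv2.imwrite("pics/c1.png",np.hstack([cv2.resize(a,None,fx=1.8,fy=1.8),cv2.resize(b,None,fx=1.8,fy=1.8)]))
E
```

```text
grasp [0.6963231  0.06697038 0.19881547] toolY [-1.52961889e-01 -9.88232030e-01  3.39505667e-04]
top 84 along tooly -0.05388088271872372 0.04173760690808245
side 2 along tooly -0.05422739246928991 -0.05365071949079027
```

View pics/c1.png

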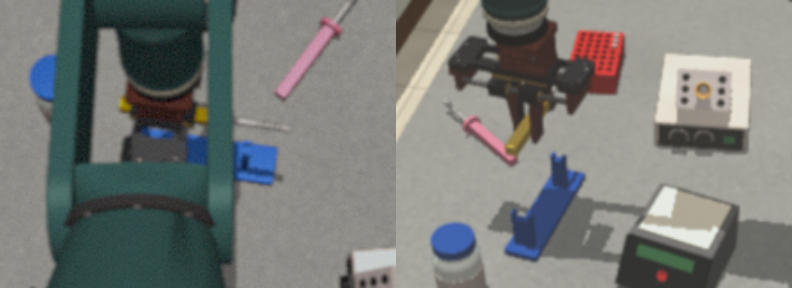

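```bash
cat > /tmp/chk.py <<'E'
from h import *
import sys
def chk(name,out,cams=("top","side")):
    p=np.array(current_position());Rt=Rn.from_quat(current_orientation()).as_matrix();g=p-Rt[:,2]*.019
    ims=[]
    for n in cams:
        c=capture(n);P=np.array([g+Rt[:,1]*s for s in (-.055,.055,.061,.136)])
        X=P@c["R"].T+c["t"];u=X@c["intrinsics"].T;u=u[:,:2]/u[:,2:]
        ct=u[2:].mean(0);x0,y0=(np.clip(ct-[45,40],0,[549,399])).astype(int)
        im=c["image"][y0:y0+80,x0:x0+90];im=cv2.resize(im,None,fx=4.4,fy=4.4,interpolation=cv2.INTER_CUBIC);raw=im.copy()
        for k in u: cv2.drawMarker(im,tuple(int(v) for v in np.round((k-[x0-.5,y0-.5])*4.4)),(255,0,255),cv2.MARKER_TILTED_CROSS,8,1)
        ims.append(im)
    cv2.imwrite(out,np.hstack(ims))
if __name__=="__main__": chk("",sys.argv[1])
E
cp /tmp/chk.py chk.py; python3 chk.py pics/k1.png
```

```text
(no output)
```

View pics/k1.png

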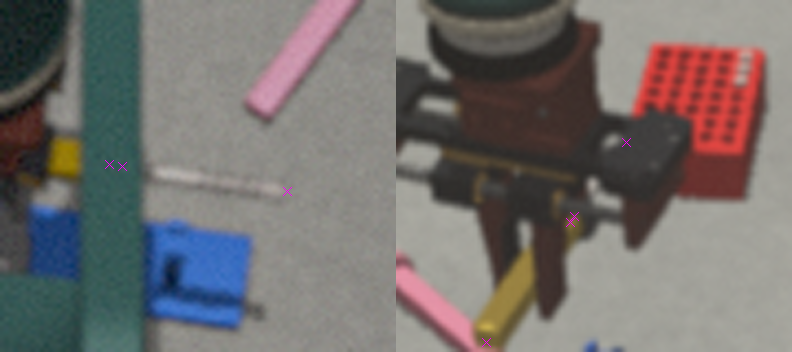

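```bash
cat >> h.py <<'E'
BT=np.array([.4981,.171,.054]); YB=np.radians(76.6); E35=np.radians(35)
GM=np.array([.4883,-.151,.125]); YG=np.radians(94.25)
def rodpose(ptworld,off,yaw,el):
    R,xr=toolR(yaw,el,-1); return np.array(ptworld)+xr*off+R[:,2]*.019,q(R),xr
E
cat > /tmp/m.py <<'E'
from h import *
from chk import chk
p=np.array(current_position()); servo_line(p+[-.06,.02,.08],rate=.2)
t,o,xr=rodpose(BT,.136+.05,YB,E35)
move_ptp(t+[0,0,.08],o); servo_line(t,rate=.15)
sleep(.2);print(current_clock(),np.array(current_position())-t,current_finger_gap(),current_force())
chk("", "pics/k2.png")
E
python3 /tmp/m.py
```

```text
20.65 [0.00087829 0.00010187 0.00120032] 0.015491480400882973 [-1.06194794  0.28689777 -0.70763736]
```

View pics/k2.png

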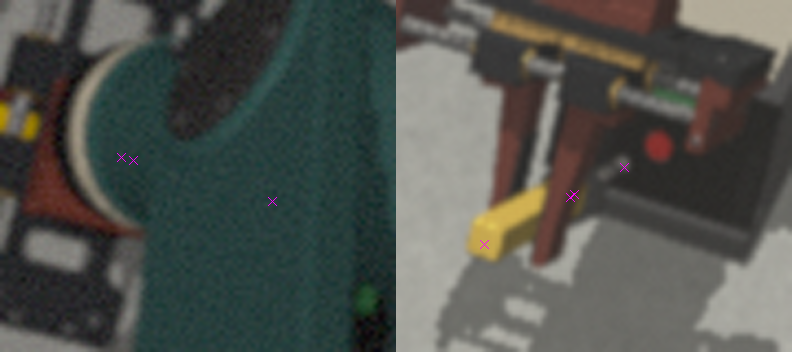

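```bash
cat > /tmp/m.py <<'E'
from h import *
from chk import chk
e=np.array([.0009,.0001,.0012])
t,o,xr=rodpose(BT,.136+.004,YB,E35)
r=servo_line(t-e,o,rate=.06,contact_N=6);print(r)
f0=np.array(current_force()); print((np.array(current_position())-t).round(4))
chk("", "pics/k3.png")
for d in (0.002,0.005,.007,.009,.011,.013):
    t2,o,xr=rodpose(BT,.136-d,YB,E35)
    servo_line(t2-e,o,rate=.03); 
    F=np.array(current_force());print(d,"dist past",-((np.array(current_position())-t)@xr).round(4)-.004,"axial F",((F-f0)@xr).round(2),F.round(2))
    if (F-f0)@xr>9: break
sleep(.4);F=np.array(current_force());print(((F-f0)@xr),current_clock(),current_finger_gap())
chk("", "pics/k4.png")
E
python3 /tmp/m.py; python3 -c "
import cv2,numpy as np
cv2.imwrite('pics/k34.png',np.vstack([cv2.resize(cv2.imread(f'pics/k{i}.png'),None,fx=.8,fy=.8) for i in (3,4)]))"
```

```text
False
[-0.0007  0.     -0.001 ]
0.002 dist past 0.0031999999999999997 axial F 0.05 [-0.11 -0.2  -0.07]
0.005 dist past 0.005900000000000001 axial F 0.17 [ 0.34  0.12 -0.46]
0.007 dist past 0.007599999999999999 axial F 2.8 [1.56 1.75 1.46]
0.009 dist past 0.0095 axial F 4.83 [1.26 3.53 2.62]
0.011 dist past 0.0097 axial F 12.9 [ 1.67 10.74  6.55]
11.511666331807206 23.5333 0.0159412275059419
```

View pics/k34.png

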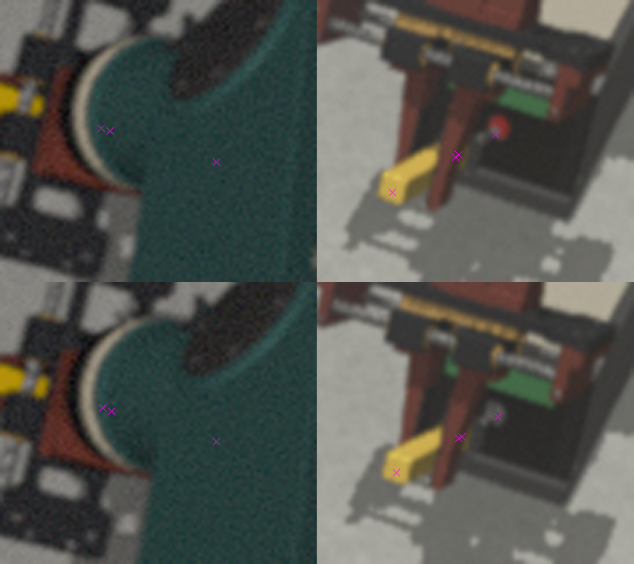

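```bash
cat > /tmp/m.py <<'E'
from h import *
from chk import chk
t,o,xr=rodpose(BT,.136+.06,YB,E35); servo_line(t,o,rate=.12)
servo_line(t+[0,0,.13],rate=.2)
t,o,xr=rodpose(GM,.136+.03,YG,E35)
move_ptp(t+[0,0.03,.06],o); servo_line(t,rate=.12);sleep(.3)
print(current_clock(),np.array(current_position())-t,current_finger_gap(),current_force())
chk("", "pics/k5.png")
c=capture("wrist");cv2.imwrite("pics/w5.png",c["image"])
E
python3 /tmp/m.py
```

```text
27.4 [1.95889250e-04 6.55505802e-05 4.62860160e-04] 0.01575454364110616 [ 0.12300467 -0.05370293 -0.02382553]
```

View pics/k5.png

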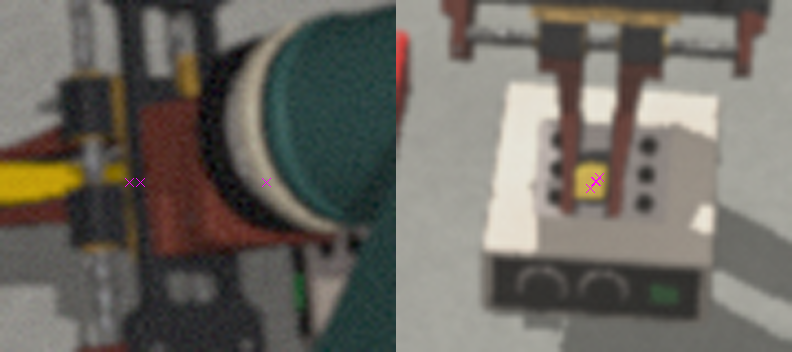

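```bash
cat > ins.py <<'E'
from h import *
import sys
def ins(s0,s1,step,lim,off=(0,0)):
    # s: tip depth past mouth
    h=np.array([-np.sin(YG),np.cos(YG),0])
    F0=np.array(current_force())
    s=s0
    while s<s1-1e-9:
        s=min(s+step,s1)
        t,o,xr=rodpose(GM,.136-s,YG,E35); up=np.cross(xr,h);up*=np.sign(up[2])
        t=t+h*off[0]+up*off[1]
        servo_line(t,o,rate=.05)
        F=np.array(current_force())-F0; dp=np.array(current_position())-t
        print(round(s,4),"Fax %.1f Fh %.1f Fu %.1f"%(F@xr,F@h,F@up),"err ax %.4f h %.4f u %.4f"%(dp@xr,dp@h,dp@up))
        if F@xr>lim or np.linalg.norm(F)>18: print("stop");break
    print(current_clock(),current_finger_gap());return s
E
python3 - <<'E'
from ins import *
ins(-.03,.05,.010,5)
E
```

```text
-0.02 Fax -1.0 Fh 0.1 Fu -0.4 err ax -0.0004 h 0.0000 u -0.0001
-0.01 Fax -0.9 Fh 0.4 Fu -0.6 err ax -0.0003 h -0.0000 u -0.0000
0.0 Fax -0.2 Fh 0.7 Fu -0.2 err ax -0.0003 h 0.0000 u -0.0000
0.01 Fax -0.0 Fh -0.1 Fu -0.7 err ax -0.0003 h 0.0000 u -0.0000
0.02 Fax -0.7 Fh -0.0 Fu -0.5 err ax -0.0003 h 0.0000 u -0.0001
0.03 Fax -1.0 Fh -0.4 Fu -0.2 err ax -0.0003 h 0.0000 u -0.0000
0.04 Fax -1.1 Fh 0.0 Fu -0.8 err ax -0.0003 h 0.0000 u -0.0000
0.05 Fax -0.9 Fh 0.4 Fu -0.3 err ax -0.0003 h 0.0000 u -0.0000
30.35 0.015780069723165414
```

```bash
python3 - <<'E'
from ins import *
ins(.05,.07,.010,5)
ins(.07,.082,.002,7)
sleep(.5);print(current_force(),current_clock())
from chk import chk
chk("","pics/k6.png",("side",))
c=capture("wrist");cv2.imwrite("pics/w6.png",c["image"])
E
```

```text
0.06 Fax 1.2 Fh 0.7 Fu 0.4 err ax -0.0003 h -0.0000 u -0.0000
0.07 Fax 0.4 Fh 0.1 Fu 0.4 err ax -0.0003 h 0.0000 u -0.0000
31.05 0.015504540724344729
0.072 Fax -0.2 Fh 0.7 Fu -0.9 err ax 0.0000 h -0.0000 u 0.0000
0.074 Fax -0.5 Fh 0.3 Fu -0.7 err ax -0.0000 h -0.0000 u 0.0000
0.076 Fax 1.9 Fh -0.5 Fu -0.3 err ax 0.0003 h 0.0001 u -0.0001
0.078 Fax 10.7 Fh -0.7 Fu 2.4 err ax 0.0023 h 0.0001 u -0.0001
stop
32.05 0.016098993466609292
[0.31704468 6.69708701 6.84160467] 32.55
```

View pics/k6.png

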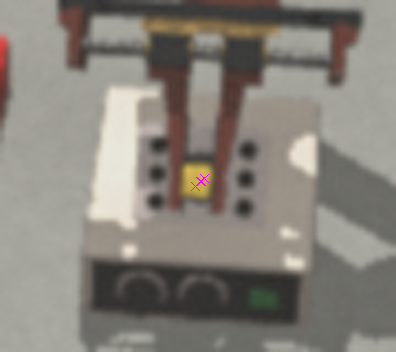

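```bash
python3 - <<'E'
from h import *
from chk import chk
t,o,xr=rodpose(GM,.136+.045,YG,E35); servo_line(t,o,rate=.12)
print(current_force())
servo_line(t+[0,.02,.08],rate=.2)
t,o,xr=rodpose([.478,.0875,.171],.136,YB,0)
move_ptp(t+[0,0,.08],o); servo_line(t,rate=.12); sleep(.5)
print(current_clock(),np.array(current_position())-t,current_finger_gap(),current_force(),np.abs(current_qvel()).max())
chk("","pics/k7.png")
c=capture("top");cv2.imwrite("pics/t7.png",c["image"]);c=capture("side");cv2.imwrite("pics/s7.png",c["image"])
c=capture("wrist");cv2.imwrite("pics/w7.png",c["image"])
E
python3 -c "
import cv2,numpy as np
cv2.imwrite('pics/ts7.png',cv2.resize(np.hstack([cv2.imread('pics/t7.png')[80:400,100:500],cv2.imread('pics/s7.png')[120:440,150:550]]),None,fx=1,fy=1))"
```

```text
[ 0.04061688  0.41518017 -0.96778317]
36.7833 [5.35373888e-05 7.76880520e-05 1.67756907e-04] 0.015484019054334962 [ 0.75209212  0.53705682 -1.18642437] 0.003560168344268563
```

View pics/k7.png

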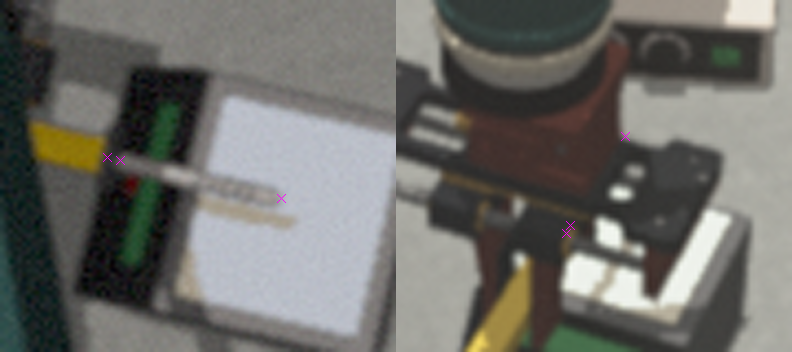

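View pics/ts7.png

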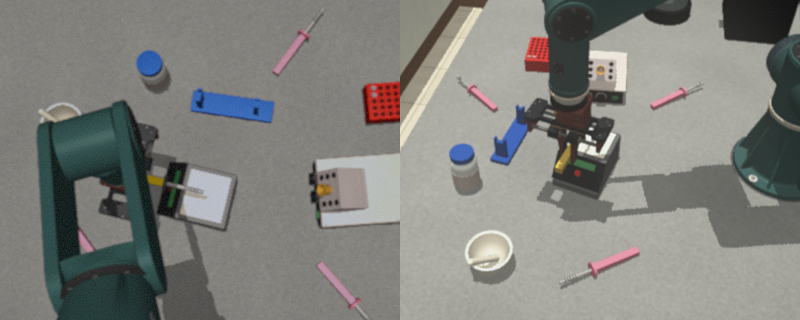

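```bash
python3 - <<'E'
from h import *
g=np.array(current_position());Rt=Rn.from_quat(current_orientation()).as_matrix();g=g-Rt[:,2]*.019
c=capture("top");W=pts(c);x=(W-g)@Rt
for a,b in((.03,.055),(.065,.09),(.09,.115),(.115,.134)):
    m=(x[...,1]>a)&(x[...,1]<b)&(abs(x[...,0])<.012)&(abs(x[...,2])<.03)
    print(a,m.sum(),np.round(np.median(x[m],0),4) if m.any() else '')
print(np.arcsin(Rt[2,1]))
E
```

```text
0.03 107 [-0.0016  0.0424 -0.0073]
0.065 51 [-0.0011  0.0776 -0.0023]
0.09 51 [-0.0012  0.103  -0.0028]
0.115 40 [-0.0011  0.1243 -0.0021]
1.2273146982122495e-05
```

Depth shows the rod level: its top surface stays constant along the shaft. I'm handing in.

```bash
python3 -c "
from bench import *
print(current_clock(),current_finger_gap());close_job()"
```

```text
37.0833 0.01570252788248184
the job is handed in; nothing more can be done
```

I carried out every step and handed the job in at 37.1 s of the 66 s allowed. `close_job` gives no verdict, so the results below are from my own readings.

- **Pick-up:** I took the yellow rod from the cradle. The finger gap has stayed at about 15.5–16 mm since, which fits the 16 mm handle.
- **Button:** The push force rose like a spring to about 5 N. It then met a hard stop 9.7 mm below the panel surface, against 9 mm nominal, and I held about 11.5 N there for 0.4 s.
- **Guide tube:** The rod went in freely. The collar stopped at about 76 mm of commanded depth, against 75 mm nominal. I held about 10 N there for 0.5 s and drew the rod out along its axis.
- **Final pose:** The rod is held still over the white plate, with its tip about 80 mm above it by the arm's own position. The top camera shows the tip over the plate, where the arm's position predicts it. The depth image shows the shaft level to within about 1 mm over its length.
- **Bystanders:** The bottle, mortar and rack look unmoved in the last pictures. I judged this by eye and did not measure it.

No check failed. Two checks were limited: the tip was hidden from view just before it entered the tube, so I relied on the force readings there. The side camera could not see the tip in the final pose.

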